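# Run out the table-top drip stand and hold it extended

### The arm

A 6-joint arm with a two-finger parallel gripper is mounted at the origin on the work surface. World frame = base frame: x ahead of the robot, y to its left, z up, the work surface at z = 0. Lengths are in m, angles in rad, forces in N, time in s.
With the tool pointing down it reaches from about 0.35 to 0.775 m from the base axis. Payload 7.3 kg.
Tool frame: the origin (TCP) lies at the very end of the fingers, on their centre line; the grasp point (between the pads) lies 19 mm behind it (robot.tcp_to_grasp is the z of the grasp point in the tool frame, in m); z points along the fingers, y is the line along which they close (so a half turn about z gives the same grasp; the last joint's range is limited). The gripper opens to 92 mm and grips with 3 to 60 N. Pads are 19 mm wide; open, the fingers measure 130 mm over their backs; the gripper's body (75 mm by 190 mm) begins 47 mm behind the grasp point.
Start: joints at [-1.425, 0.342, 1.524, -0, 1.275, -0.146], TCP at [0.151, -0.503, 0.187] pointing down, gripper open.
Joint ranges: [-2.53, 2.53], [-0.77, 2.02], [0.04, 2.7], [-1, 4.14], [0.28, 2.66], [-3.11, 3.11]. Speed limits (rad/s): [2.57, 2.57, 3.14, 3.14, 3.14, 3.14].

### API

Orientations are given as [roll, pitch, yaw] about the fixed x, y, z axes, in that order (R = Rz(yaw) Ry(pitch) Rx(roll)).
In Python, from cell import monitor, read_camera, get_calibration, job, robot gives the robot as it stands. The module is installed in compiled form; this text tells all that it offers.
- The arm moves only by the tool send_rows, never from a script. Its argument "targets" is a list of rows, each an object with "translation": the shift along the tool's x, y, z in cm, a list of three; "spin": the turn about the tool's z in degrees; "jaw": the opening, from 0 (shut) to 1 (fully open). A call has exactly 5 rows; each row is the pose to reach, as a shift and turn from the pose commanded when the call began, along the tool's axes at that moment; what a row does not reach only later rows make up. A row lasts 1/10 s, in which the tool goes at most 50 mm and 8.59 degrees, less where a joint would pass 70% of its speed; a pose out of reach is approached as far as the arm can. A call with a gripper value outside its range is refused whole. The fingers move at their own pace and stop on an object; "force" is the grip in N (left out, the last holds). Time passes only in rows, so rows that repeat a pose let the fingers close, or fill a call up. It gives the time, the measured TCP pose, the force, the opening and the grip force at its end, in the units of the state.
- monitor.observe(): the state, without advancing time (a new reading comes with each control period).
- read_camera(name): name is "side" or "top" or "wrist"; returns (picture, depth): 420x560x3 uint8, red, green, blue; 420x560 float32, m along the optical axis (not along the pixel's ray), 0 where there is no reading.
- get_calibration(name): a dict with "intrinsics" (3x3 intrinsics, pixels), "origin" and "orientation" of the camera in the world; the wrist camera has in their place "hand_eye" (4x4, takes a point from camera to tool coordinates, whose origin is the TCP and whose axes are the flange's). Camera axes: x right, y up, looking along -z (the intrinsics and any distortion apply to the point x, -y, -z); pixel columns grow to the right and rows downward; lengths in m; the calibration is good to about 2 mm. A picture is of the moment at which its call begins: read the wrist's pose just before it. get_calibration takes no time and is no camera call.
- job.hand_in(): hands the job in; it is judged then, once.
The state is a dict: "time": time; "qpos": joint angles; "qvel": joint speeds; "joint_efforts": joint torques, N m; "tool_pos": TCP position; "tool_rot": TCP orientation; "contact_force": force on the tool from outside, world axes, zero at the start; "torque": the same for the moment, N m; "opening": finger opening in m; "grip_force": force on a finger pad.
Only numpy, scipy, OpenCV 4.12 (cv2) and the standard library are available. Lean on these libraries where they do the work, as an engineer would, in place of code of your own. Each camera call takes 0.05 s, during which the arm holds its last target. There are 200 camera calls.

### The job

Free the little drip stand's column by cranking its clamp wheel anticlockwise (seen from above) a full turn, until it comes up against its stop. Then squeeze the release button in the side of the grip head and, keeping it squeezed, draw the column straight up past its first stop to its second stop, where both sections are fully out. Finish while still holding the head there with the button squeezed (nothing locks it yet and it would sink; a colleague will clamp it), and do not knock the other things on the table about.

Things in the scene. Friction and masses are not known exactly. Their poses are not given: they have to be found in the camera images.
- stand: White base plate of the drip stand, 170 (x) x 280 (y) x 14 mm, bolted down; origin: centre of its underside. The column (steel tube dia 32, black collar dia 40 up to height 128) rises at x 0, y +75 mm of its frame; the clamp wheel is at x 0, y -75 mm. A low lock bolt (38 mm high) between them is drawn out of the column by the wheel.
- wheel_axis (a point): Point on the vertical axis of the clamp wheel (aluminium disc dia 104 mm, top face 62 mm above the table; hub up to 68 mm), at mid height of the crank knob, 84 mm above the table.
- crank_grip (a point): Middle of the upright black crank knob of the clamp wheel: cylinder dia 18 mm, from 64 to 100 mm above the table, 40 mm from the wheel axis; it spins freely on its pin, so a gripper can keep its own yaw while carrying it round. Nothing stands over the wheel.
- wheel (a joint): Turn of the clamp wheel in rad, growing anticlockwise seen from above; starts at 0 to 0.4, firm stop at 6.8. Friction about 0.05 N m, stays where left. The bolt blocks the column below 6.0, frees it above 6.2. At 0 the knob is on the -x side of the axis in the stand's frame.
- head_grip (a point): Centre of the column's dark grey grip head, a block 30 (x) x 36 (y) x 44 mm tall, axes as the stand's; 154 mm above the table with the column down, 284 mm fully out. Release button on its +y side, -y side plain. Two steel hooks (dia 8) stick out of its +x and -x sides, to 59 mm from the centre and 36 mm above it. Column down, the collar's top is 26 mm under this point.
- release (a joint): Travel of the release button, m: 0 out, 0.005 fully in (8 N, springs back). Black pad 24 (x) x 28 mm tall at the head's mid height, face 7 mm proud of the head's +y side: head and button are 43 mm wide together, 38 mm with the button in. Below 0.003 a latch holds the column down.
- column_inner (a joint): Draw of the upper column section out of the middle one, m: 0 to 0.065. It slides first (lighter), and its end is the first stop.
- column_mid (a joint): Draw of the middle section out of the outer tube, m: 0 to 0.065; it follows after the first stop, its end is the second stop. The head rises by the sum of both, 130 mm. Weight of the moving column 0.5 kg plus 1 to 2 N friction: 4 to 8 N of pull. It slides back down when let go.
- tape_roll: Bystander: roll of white tape lying flat, dia 56, 25 mm tall; origin at the centre of its underside. Stands beyond the base plate.
- swab_jar: Bystander: glass jar, dia 62, 80 mm tall; origin at the centre of its underside.
- spirit_bottle: Bystander: white plastic bottle with cap, dia 56, 140 mm tall; origin at the centre of its underside. Stands beside the column end of the base plate.
- steel_bowl: Bystander: small steel bowl, rim dia 90, 45 mm tall; origin at the centre of its underside. Stands beside the wheel end of the base plate.
- pen_torch: Bystander: pen torch lying on the table, dia 14, 115 mm long along its x axis; origin on the table under its middle.
- forceps: Bystander: steel forceps lying on the table, 130 mm long along its x axis, 8 mm tall; origin on the table under its middle.

How it is judged:
By the outcome, as a careful person would: the job done as asked, in the order asked, and still so for the second after the job is handed in, while the arm keeps its last pose, push and grip.
It also fails if it takes over 61 s, if anything falls off the work surface, if the arm or the gripper's body presses on something with over 40 N, if the wrist force passes 120 N, or if a joint passes its speed limit or range.

## Working session

There is one attempt and no reset: what is moved stays moved. The work goes in short steps, Python scripts to look and compute and a tool call to move; the robot and the scene stay as the last step left them, time stands still between calls to the robot, and variables do not carry over. Pictures are saved under pics/ and viewed, at most 10 in all, crops included, and the job is handed in when it is done.

Besides the shell and the picture viewer there is one more tool, called after ">>>" as name(argument=value, ...) on one line, values as JSON. send_rows: Moves the arm, as the interface text tells. Its arguments: {"type":"object","properties":{"targets":{"type":"array"},"force":{"type":"number"}},"required":["targets"]}

```bash
mkdir -p pics
python3 - <<'E'
from cell import *
import cv2,numpy as np
s=monitor.observe();print({k:np.round(v,3) for k,v in s.items()})
for n in ("top","side"):
    p,d=read_camera(n);np.savez(f"{n}.npz",p=p,d=d);cv2.imwrite(f"pics/{n}1.png",p[:,:,::-1]);print(n,get_calibration(n))
print(get_calibration("wrist"),robot.tcp_to_grasp)
E
```

```text
{'time': np.float64(0.0), 'qpos': array([-1.425,  0.343,  1.525, -0.   ,  1.275, -0.146]), 'qvel': array([-0.001,  0.002,  0.001, -0.   , -0.001, -0.001]), 'joint_efforts': array([-2.0000e-03, -4.3125e+01, -2.4422e+01,  7.2000e-02,  5.6000e-02,
       -0.0000e+00]), 'tool_pos': array([ 0.151, -0.502,  0.186]), 'tool_rot': array([-3.14 , -0.   ,  0.292]), 'contact_force': array([ 0.867, -0.938,  0.515]), 'torque': array([-0.015, -0.019,  0.027]), 'grip_force': np.float64(0.0), 'opening': np.float64(0.092)}
top {'intrinsics': array([[420.45430226,   0.        , 278.02794746],
       [  0.        , 420.45430226, 212.09601296],
       [  0.        ,   0.        ,   1.        ]]), 'origin': array([0.46252148, 0.05311294, 0.85553713]), 'orientation': array([ 0.16571777, -0.02895741, -1.58853698])}
side {'intrinsics': array([[453.7569151 ,   0.        , 273.86241233],
       [  0.        , 453.7569151 , 204.45154259],
       [  0.        ,   0.        ,   1.        ]]), 'origin': array([0.0770221 , 0.63922125, 0.77739402]), 'orientation': array([ 0.85734399, -0.00700102, -2.42744357])}
{'intrinsics': array([[299.38467996,   0.        , 279.14631243],
       [  0.        , 299.38467996, 204.55875551],
       [  0.        ,   0.        ,   1.        ]]), 'hand_eye': array([[ 6.83276097e-04,  9.54078062e-01,  2.99557316e-01,
         8.16195174e-02],
       [ 9.99999754e-01, -7.00100290e-04, -5.11608321e-05,
         8.83662646e-04],
       [ 1.60908736e-04,  2.99557277e-01, -9.54078305e-01,
        -1.97635702e-01],
       [ 0.00000000e+00,  0.00000000e+00,  0.00000000e+00,
         1.00000000e+00]])} -0.0188
```

View pics/top1.png

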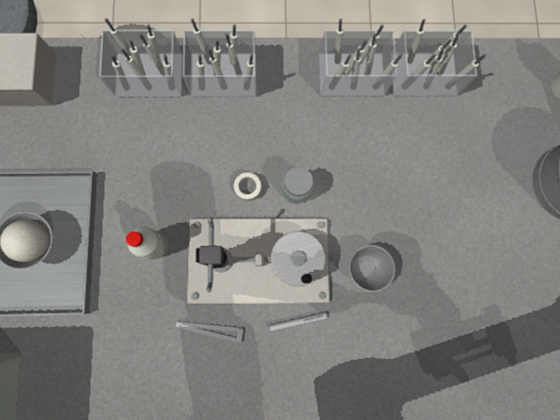

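View pics/side1.png

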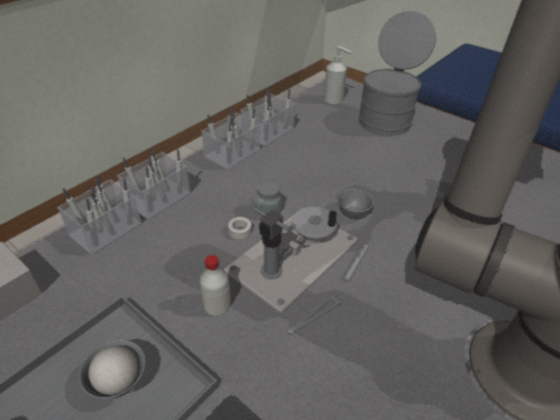

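The top view shows the plate from about (189,219) to (329,303). The head is at (210,256), the wheel centre at (299,258) and the knob at (307,278). The bottle stands left of the column end, the bowl right of the wheel end, and the tape and jar are beyond the plate. The stand is nearly aligned with the world axes.

```bash
cat > h.py <<'E'
import numpy as np,cv2
from scipy.spatial.transform import Rotation as R
from cell import *
def pose(n,s=None):
    c=get_calibration(n)
    if n!="wrist": return c["intrinsics"],np.array(c["origin"]),R.from_euler("xyz",c["orientation"]).as_matrix()
    T=np.eye(4);T[:3,:3]=R.from_euler("xyz",s["tool_rot"]).as_matrix();T[:3,3]=s["tool_pos"];T=T@c["hand_eye"]
    return c["intrinsics"],T[:3,3],T[:3,:3]
def ray(P,uv):
    K,o,M=P;return M@np.array([(uv[0]-K[0,2])/K[0,0],-(uv[1]-K[1,2])/K[1,1],-1])
def onz(P,uv,z):
    r=ray(P,uv);return P[1]+r*(z-P[1][2])/r[2]
def cloud(P,d):
    K,o,M=P;v,u=np.mgrid[:d.shape[0],:d.shape[1]]
    return np.stack([(u-K[0,2])/K[0,0]*d,-(v-K[1,2])/K[1,1]*d,-d],-1)@M.T+o
E
python3 - <<'E'
from h import *
f=np.load("top.npz");p,d=f["p"],f["d"];P=pose("top");C=cloud(P,d);z=C[...,2]
hsv=cv2.cvtColor(p,cv2.COLOR_RGB2HSV)
win=np.zeros(z.shape,bool);win[205:315,180:340]=1
# plate: warm light pixels
for uv in [(196,226),(322,226),(322,297),(196,297)]: print("bolt guess",onz(P,uv,.014).round(4))
print("plate z", z[290,250],z[230,250], "table",z[350,280],"rgb",p[290,250],p[350,280])
m=((np.abs(z-.014)<.006)&win&(p.max(2)>130)).astype(np.uint8)
c=max(cv2.findContours(m,0,2)[0],key=cv2.contourArea);(ce,sz,a)=cv2.minAreaRect(c);b=cv2.boxPoints((ce,sz,a));print(ce,sz,a)
W=np.array([onz(P,q,.014) for q in b]);print("corners",W.round(4),W.mean(0).round(4))
w=win&(abs(z-.062)<.006);w[:,:262]=0;w=w.astype(np.uint8)
c=max(cv2.findContours(w,0,2)[0],key=cv2.contourArea);e=cv2.minEnclosingCircle(c);print("wheel",e,onz(P,e[0],.062).round(4))
k=win&(z>.085);k[:,:262]=0;q=C[k];print("knob",len(q),q.mean(0).round(4),z[k].max())
k=win&(z>.165);k[:,262:]=0;q=C[k];print("head",len(q),q.mean(0),z[k].max())
k=win&(z>.17)&(z<.182);k[:,262:]=0;k&=(p.max(2)<90);q=C[k];print("head top",len(q),np.percentile(q,[2,98],axis=0).round(4),np.median(q,0))
cv2.imwrite("pics/c.png",cv2.resize(p[205:345,120:400,::-1],None,fx=2.8,fy=2.8,interpolation=2))
E
```

```text
bolt guess [0.5767 0.1915 0.014 ]
bolt guess [ 0.5732 -0.0623  0.014 ]
bolt guess [ 0.4322 -0.0574  0.014 ]
bolt guess [0.4368 0.1895 0.014 ]
plate z 0.012452409529876807 0.0120981814207205 table 0.00016533820477060424 rgb [186 183 171] [135 131 133]
(257.9999694824219, 261.0) (139.99996948242188, 83.99998474121094) -0.0
corners [[ 0.4257  0.2048  0.014 ]
 [ 0.5911  0.2077  0.014 ]
 [ 0.5873 -0.0751  0.014 ]
 [ 0.4204 -0.0688  0.014 ]] [0.5061 0.0672 0.014 ]
wheel ((298.1017761230469, 258.9033203125), 27.586679458618164) [ 0.5051 -0.0084  0.062 ]
knob 124 [0.4663 0.0014 0.3246] 0.8555371277365872
head 796 [0.50594089 0.13841604 0.2042415 ] 0.8555371277365872
head top 132 [[0.4601 0.1231 0.1704]
 [0.5535 0.1565 0.1793]] [0.50563357 0.1373313  0.17468669]
```

View pics/c.png

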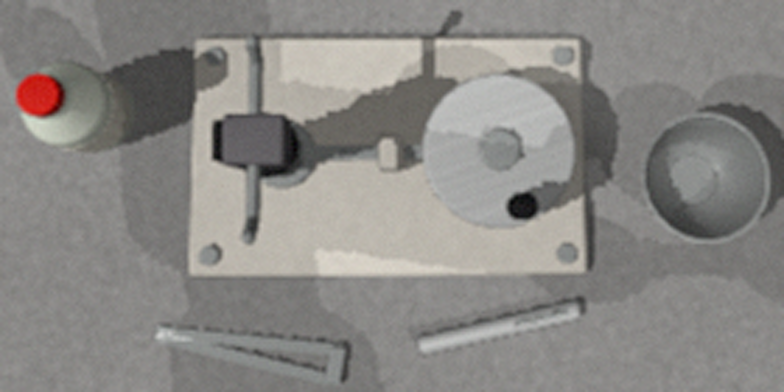

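The crop confirms the layout: head top at about (211,255) in the full image, button on its left (+y) side, knob top at (306,278). The plate yaw is close to zero. Next I'll work out the positions, then move.

Run:
```python
from h import *
f=np.load("top.npz");p,d=f["p"],f["d"];P=pose("top")
v=p.max(2)
m=np.zeros(v.shape,np.uint8);m[265:290,295:320]=(v[265:290,295:320]<60);n,l,s,c=cv2.connectedComponentsWithStats(m);i=1+s[1:,4].argmax();print(c[i],s[i],onz(P,c[i],.1).round(4),onz(P,c[i],.09).round(4))
m=np.zeros(v.shape,np.uint8);m[235:275,190:228]=(v[235:275,190:228]<85);n,l,s,c=cv2.connectedComponentsWithStats(m);i=1+s[1:,4].argmax();print(c[i],s[i],onz(P,c[i],.17).round(4))
for n,a,z in (("bottlecap",(134,239),.14),("bowl",(373,268),.045),("jar",(298,182),.08)):print(n,onz(P,a,z).round(3))
s=monitor.observe();Rt=R.from_euler("xyz",s["tool_rot"]).as_matrix();w=np.array([.466,-.014,.15])
print("to above knob, tool axes cm",100*Rt.T@(w-s["tool_pos"]), "yaw",np.degrees(s["tool_rot"]))
```

```text
[306.48       278.21333333] [302 274  10   9  75] [ 0.4686 -0.0195  0.1   ] [ 0.4687 -0.0205  0.09  ]
[221.48369565 258.92391304] [212 246  16  23 184] [0.5013 0.1241 0.17  ]
bottlecap [0.539 0.275 0.14 ]
bowl [ 0.486 -0.154  0.045]
jar [ 0.649 -0.011  0.08 ]
to above knob, tool axes cm [ 44.21861427 -37.71040155   3.6905885 ] yaw [-1.79925226e+02 -9.83676757e-03  1.67175990e+01]
```

>>> send_rows(targets=[{"translation": [3,-2.5,0],"spin": 0,"jaw": 0.6},{"translation": [6,-5,0],"spin": 0,"jaw": 0.6},{"translation": [9,-7.5,0],"spin": 0,"jaw": 0.6},{"translation": [12,-10,0],"spin": 0,"jaw": 0.6},{"translation": [15,-12.5,0],"spin": 0,"jaw": 0.6}], force=25)

```text
time: 0.6
tool_pos: [0.2592, -0.3384, 0.1867]
tool_rot: [-3.141, 0.0, 0.291]
contact_force: [0.1, -1.5, -0.4]
opening: 0.0575
grip_force: 0.0
```

>>> send_rows(targets=[{"translation": [3,-2.5,0],"spin": 0,"jaw": 0.6},{"translation": [6,-5,0],"spin": 0,"jaw": 0.6},{"translation": [9,-7.5,0],"spin": 0,"jaw": 0.6},{"translation": [12,-10,0],"spin": 0,"jaw": 0.6},{"translation": [15,-12.5,0],"spin": 0,"jaw": 0.6}])

```text
time: 1.1
tool_pos: [0.3669, -0.1755, 0.1868]
tool_rot: [-3.142, 0.0, 0.292]
contact_force: [0.4, -1.6, -0.0]
opening: 0.0549
grip_force: 0.0
```

>>> send_rows(targets=[{"translation": [3,-2.5,0],"spin": -8,"jaw": 0.6},{"translation": [6,-5,0],"spin": -16,"jaw": 0.6},{"translation": [9,-7.5,0],"spin": -24,"jaw": 0.6},{"translation": [12,-10.5,0],"spin": -32,"jaw": 0.6},{"translation": [14,-13,0],"spin": -40,"jaw": 0.6}])

```text
time: 1.6
tool_pos: [0.464, -0.0102, 0.1866]
tool_rot: [-3.141, -0.0, 0.997]
contact_force: [0.8, 0.5, -0.2]
opening: 0.0551
grip_force: 0.0
```

>>> send_rows(targets=[{"translation": [0,0,0],"spin": -8,"jaw": 0.6},{"translation": [0,0,0],"spin": -16,"jaw": 0.6},{"translation": [0,0,0],"spin": -24,"jaw": 0.6},{"translation": [0,0,0],"spin": -32,"jaw": 0.6},{"translation": [0,0,0],"spin": -33,"jaw": 0.6}])

```text
time: 2.1
tool_pos: [0.4629, -0.0122, 0.1866]
tool_rot: [-3.141, -0.0, 1.568]
contact_force: [0.4, 1.3, 0.2]
opening: 0.055
grip_force: 0.0
```

Run:
```python
from h import *
s=monitor.observe();p,d=read_camera("wrist");P=pose("wrist",s);np.savez("w1.npz",p=p,d=d)
print(s["time"],s["tool_pos"].round(4),np.degrees(s["tool_rot"]).round(2),s["opening"])
cv2.imwrite("pics/w1.png",p[:,:,::-1])
C=cloud(P,d);z=C[...,2]
xy=C[...,:2]
k=(d>0)&(abs(z-.1)<.012)&(np.hypot(xy[...,0]-.469,xy[...,1]+.02)<.03);q=C[k];print("knob",len(q),q.mean(0),np.ptp(q,axis=0))
k=(d>0)&(abs(z-.062)<.004)&(np.hypot(xy[...,0]-.505,xy[...,1]+.008)<.07);q=C[k];print("wheel",len(q),q.min(0),q.max(0))
```

```text
2.1 [ 0.4629 -0.0122  0.1866] [-179.96   -0.     89.83] 0.05504116510667082
knob 274 [ 0.46985517 -0.01944567  0.09868389] [0.01718393 0.01705749 0.01371832]
wheel 5844 [ 0.45642286 -0.05977131  0.05805215] [0.55984209 0.04266168 0.06590406]
```

View pics/w1.png

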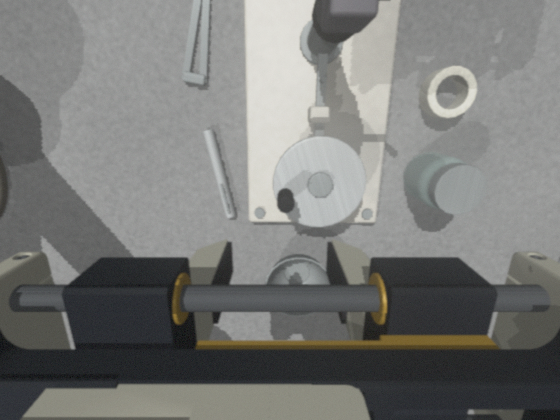

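The wrist view shows the knob at (285,200), the wheel centre at (320,183), and nothing under the fingers except the knob. The depth readings agree: axis at (0.508, -0.0085), knob at (0.4695, -0.020), theta about 0.3. I'll go down on the knob.

>>> send_rows(targets=[{"translation": [-0.8,0.7,2],"spin": 0,"jaw": 0.5},{"translation": [-0.8,0.7,5],"spin": 0,"jaw": 0.5},{"translation": [-0.8,0.7,8],"spin": 0,"jaw": 0.5},{"translation": [-0.8,0.7,10.4],"spin": 0,"jaw": 0.5},{"translation": [-0.8,0.7,11.4],"spin": 0,"jaw": 0.5}])

```text
time: 2.65
tool_pos: [0.4686, -0.0201, 0.0708]
tool_rot: [-3.138, -0.001, 1.563]
contact_force: [0.1, -0.5, 0.1]
opening: 0.0464
grip_force: 0.0
```

>>> send_rows(targets=[{"translation": [0,0,0],"spin": 0,"jaw": 0.1},{"translation": [0,0,0],"spin": 0,"jaw": 0.1},{"translation": [0,0,0],"spin": 0,"jaw": 0.1},{"translation": [0,0,0],"spin": 0,"jaw": 0.1},{"translation": [0,0,0],"spin": 0,"jaw": 0.1}])

```text
time: 3.15
tool_pos: [0.4706, -0.0204, 0.0736]
tool_rot: [3.14, 0.0, 1.566]
contact_force: [0.8, 0.5, -0.3]
opening: 0.0116
grip_force: 0.0
```

Run:
```python
from h import *
s=monitor.observe();print(s["tool_pos"].round(4),s["contact_force"].round(1),s["opening"],s["grip_force"])
Rt=R.from_euler("xyz",s["tool_rot"]).as_matrix();A=np.array([.508,-.0085]);g=s["tool_pos"][:2]
a0=np.arctan2(*(g-A)[::-1]);r0=np.hypot(*(g-A));print(r0,np.degrees(a0)%360)
prev=g
a=np.radians(15)
th=a0+a*np.arange(0,26);pts=A+.04*np.c_[np.cos(th),np.sin(th)];pts[0]=g
for c in range(5):
    print(np.round(100*(pts[5*c+1:5*c+6]-pts[5*c])@Rt[:2,:2],2).tolist())
```

```text
[ 0.4706 -0.0204  0.0736] [ 0.8  0.5 -0.3] 0.011557246578537366 0.0
0.03930095035921764 197.6683301843578
[[-0.96, 0.38], [-1.76, 1.06], [-2.35, 1.92], [-2.7, 2.9], [-2.78, 3.94]]
[[0.19, 1.03], [0.64, 1.97], [1.32, 2.76], [2.18, 3.36], [3.16, 3.71]]
[[1.04, 0.08], [2.07, -0.11], [3.01, -0.56], [3.81, -1.23], [4.4, -2.09]]
[[0.35, -0.98], [0.43, -2.02], [0.24, -3.05], [-0.21, -3.99], [-0.88, -4.79]]
[[-0.86, -0.59], [-1.84, -0.94], [-2.89, -1.02], [-3.91, -0.83], [-4.85, -0.39]]
```

Run:
```python
from h import *
s=monitor.observe();p,d=read_camera("wrist");P=pose("wrist",s)
print(s["opening"],s["grip_force"])
cv2.imwrite("pics/w2.png",p[:,:,::-1])
t,dt=read_camera("top");Q=pose("top")
for n,w in (("tcp",s["tool_pos"]),("knob",[.4695,-.0195,.1])):
    K,o,M=P;c=M.T@(np.array(w)-o);print(n,K[0,2]+K[0,0]*c[0]/-c[2],K[1,2]-K[1,1]*c[1]/-c[2])
```

```text
0.011557246578537366 0.0
tcp 278.36627395044815 229.50569152251367
knob 276.62107912476625 244.1335257502265
```

View pics/w2.png

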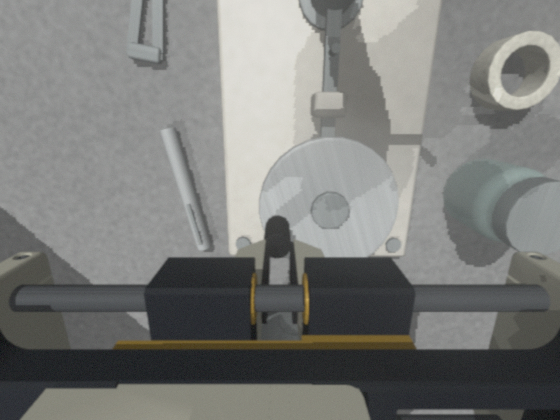

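Run:
```python
from h import *
s=monitor.observe();print(s["opening"],s["grip_force"],s["tool_pos"],s["time"])
p=cv2.imread("pics/w2.png");cv2.imwrite("pics/w2c.png",cv2.resize(p[190:350,200:360],None,fx=3.7,fy=3.7,interpolation=2))
```

```text
0.00974100948208713 0.0 [ 0.47029964 -0.02037586  0.07330354] 3.25
```

View pics/w2c.png

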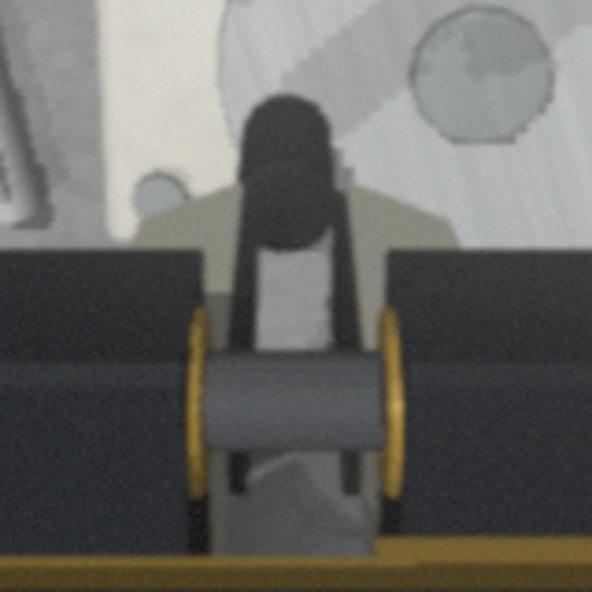

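Run:
```python
from h import *
s=monitor.observe();p,d=read_camera("wrist");P=pose("wrist",s);C=cloud(P,d)
print(s["tool_pos"].round(4))
for r in range(212,300,6):
    print(r,[(tuple((C[r,c]*1000).round().astype(int).tolist()),int(p[r,c].max())) for c in (267,277,288)])
f=np.load("w1.npz");
```

```text
[ 0.4703 -0.0204  0.0733]
212 [((462, -11, 63), 188), ((469, -11, 61), 171), ((477, -11, 62), 163)]
218 [((462, -16, 62), 185), ((469, -12, 72), 67), ((477, -16, 62), 163)]
224 [((462, -17, 72), 70), ((469, -12, 83), 58), ((477, -17, 72), 78)]
230 [((463, -15, 87), 61), ((470, -12, 94), 63), ((477, -16, 85), 63)]
236 [((463, -15, 97), 62), ((470, -14, 100), 67), ((476, -15, 97), 59)]
242 [((464, -11, 114), 85), ((470, -18, 99), 59), ((476, -12, 113), 58)]
248 [((464, -12, 121), 73), ((469, -22, 100), 56), ((476, -15, 115), 57)]
254 [((465, -11, 129), 62), ((469, -26, 100), 49), ((476, -18, 116), 58)]
260 [((465, -11, 137), 52), ((468, -84, -1), 147), ((476, -21, 118), 83)]
266 [((465, -12, 141), 52), ((468, -90, 1), 145), ((476, -24, 119), 80)]
272 [((465, -11, 148), 44), ((468, -97, 0), 143), ((476, -27, 120), 81)]
278 [((465, -11, 153), 41), ((468, -104, 0), 146), ((476, -30, 121), 83)]
284 [((467, 10, 191), 41), ((470, 10, 191), 109), ((474, 10, 191), 80)]
290 [((467, 9, 194), 80), ((470, 10, 194), 77), ((474, 10, 195), 81)]
296 [((467, 8, 195), 91), ((470, 9, 195), 90), ((473, 9, 196), 90)]
```

Run:
```python
from h import *
s=monitor.observe();p,d=read_camera("wrist");P=pose("wrist",s);C=cloud(P,d)
for r in (236,240,244,248,254):
    print(r,[(c,tuple((C[r,c]*1000).round().astype(int).tolist())) for c in (238,246,252,258,262,265,268,286,289,292,296,302,310,318)])
t,d=read_camera("top");Q=pose("top");C=cloud(Q,d);cv2.imwrite("pics/t2.png",t[:,:,::-1])
t,d=read_camera("side");cv2.imwrite("pics/s2.png",cv2.resize(t[170:270,250:390,::-1],None,fx=5,fy=5,interpolation=2))
```

```text
236 [(238, (432, -51, 14)), (246, (440, -51, 13)), (252, (445, -51, 14)), (258, (451, -51, 14)), (262, (455, -51, 13)), (265, (462, -18, 90)), (268, (464, -15, 97)), (286, (475, -15, 98)), (289, (477, -16, 95)), (292, (480, -30, 62)), (296, (484, -31, 61)), (302, (488, -30, 62)), (310, (494, -30, 62)), (318, (500, -31, 61))]
240 [(238, (433, -53, 17)), (246, (471, 60, 271)), (252, (445, -55, 14)), (258, (451, -55, 14)), (262, (455, -55, 13)), (265, (463, -10, 114)), (268, (464, -17, 99)), (286, (475, -17, 100)), (289, (477, -17, 99)), (292, (478, -10, 114)), (296, (480, -10, 114)), (302, (488, -33, 62)), (310, (494, -34, 62)), (318, (500, -34, 62))]
244 [(238, (433, -57, 19)), (246, (440, -57, 18)), (252, (445, -59, 14)), (258, (459, -10, 120)), (262, (461, -10, 120)), (265, (463, -10, 119)), (268, (464, -12, 115)), (286, (475, -20, 99)), (289, (476, -12, 116)), (292, (478, -11, 117)), (296, (480, -10, 119)), (302, (483, -10, 120)), (310, (494, -37, 63)), (318, (500, -37, 62))]
248 [(238, (432, -61, 18)), (246, (453, -10, 124)), (252, (456, -10, 124)), (258, (460, -10, 125)), (262, (462, -11, 123)), (265, (463, -10, 124)), (268, (465, -12, 121)), (286, (475, -22, 101)), (289, (476, -12, 120)), (292, (478, -11, 122)), (296, (480, -10, 124)), (302, (483, -11, 123)), (310, (487, -10, 124)), (318, (500, -40, 62))]
254 [(238, (450, -10, 131)), (246, (454, -10, 131)), (252, (457, -10, 131)), (258, (460, -10, 131)), (262, (462, -10, 132)), (265, (464, -10, 132)), (268, (465, -12, 129)), (286, (475, -26, 99)), (289, (476, -12, 129)), (292, (478, -12, 128)), (296, (479, -10, 132)), (302, (483, -10, 131)), (310, (487, -10, 132)), (318, (491, -11, 130))]
```

View pics/s2.png

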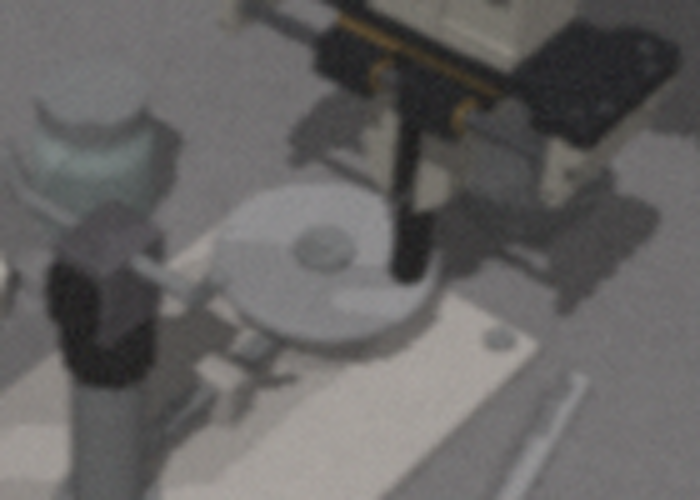

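The side view shows the fingertips ending above the knob. The depth readings put the tips at z ≈ 0.110 while the reported TCP is 0.073, so the real fingertips sit about 37 mm above the reported TCP. I'll open, go down the extra distance and watch the force.

>>> send_rows(targets=[{"translation": [0,0,0],"spin": 0,"jaw": 0.45},{"translation": [0,0,0],"spin": 0,"jaw": 0.45},{"translation": [0,0,0],"spin": 0,"jaw": 0.45},{"translation": [0,0,0],"spin": 0,"jaw": 0.45},{"translation": [0,0,0.4],"spin": 0,"jaw": 0.45}])

```text
time: 3.95
tool_pos: [0.4705, -0.0204, 0.0691]
tool_rot: [3.141, 0.0, 1.566]
contact_force: [-1.0, 0.9, -0.1]
opening: 0.041
grip_force: 0.0
```

>>> send_rows(targets=[{"translation": [0,0,0.4],"spin": 0,"jaw": 0.45},{"translation": [0,0,0.8],"spin": 0,"jaw": 0.45},{"translation": [0,0,1.2],"spin": 0,"jaw": 0.45},{"translation": [0,0,1.2],"spin": 0,"jaw": 0.45},{"translation": [0,0,1.2],"spin": 0,"jaw": 0.45}])

```text
time: 4.45
tool_pos: [0.47, -0.0203, 0.0568]
tool_rot: [-3.141, 0.0, 1.566]
contact_force: [-0.6, -1.3, -0.7]
opening: 0.0417
grip_force: 0.0
```

Run:
```python
from h import *
s=monitor.observe();p,d=read_camera("wrist");P=pose("wrist",s);C=cloud(P,d);print(s["tool_pos"],s["contact_force"])
x,y,z=C[...,0],C[...,1],C[...,2]
# finger front faces: y near tcp+10mm
m=(d>0)&(abs(y-s["tool_pos"][1]-.0105)<.003)&(z>.065)&(z<.16)
for lo,hi in ((.42,.455),(.483,.53)):
    q=C[m&(x>lo)&(x<hi)];print(len(q),np.percentile(q[:,2],[0,1,3,50]).round(4) if len(q) else 0,q.min(0).round(3) if len(q) else 0,q.max(0).round(3) if len(q) else 0)
```

```text
[ 0.47003956 -0.02034185  0.05675817] [-0.57103886 -1.28065687 -0.73425557]
1139 [0.0958 0.0986 0.1005 0.1219] [ 0.433 -0.013  0.096] [ 0.45  -0.009  0.159]
1490 [0.065  0.0665 0.067  0.1159] [ 0.491 -0.013  0.065] [ 0.522 -0.007  0.16 ]
```

>>> send_rows(targets=[{"translation": [0,0,0.6],"spin": 0,"jaw": 0.45},{"translation": [0,0,1.2],"spin": 0,"jaw": 0.45},{"translation": [0,0,1.8],"spin": 0,"jaw": 0.45},{"translation": [0,0,2.1],"spin": 0,"jaw": 0.4},{"translation": [0,0,2.1],"spin": 0,"jaw": 0.1}])

```text
time: 5.0
tool_pos: [0.4696, -0.0203, 0.0352]
tool_rot: [-3.14, -0.0, 1.566]
contact_force: [0.1, 0.2, 1.1]
opening: 0.0326
grip_force: 0.0
```

>>> send_rows(targets=[{"translation": [0,0,0],"spin": 0,"jaw": 0.1},{"translation": [0,0,0],"spin": 0,"jaw": 0.1},{"translation": [0,0,0],"spin": 0,"jaw": 0.1},{"translation": [0,0,0],"spin": 0,"jaw": 0.1},{"translation": [0,0,0],"spin": 0,"jaw": 0.1}])

```text
time: 5.5
tool_pos: [0.4694, -0.0203, 0.0359]
tool_rot: [-3.14, 0.0, 1.566]
contact_force: [-4.7, 0.1, 3.2]
opening: 0.0173
grip_force: 25.0
```

>>> send_rows(targets=[{"translation": [-0.96,0.38,0],"spin": 0,"jaw": 0.1},{"translation": [-1.76,1.06,0],"spin": 0,"jaw": 0.1},{"translation": [-2.35,1.92,0],"spin": 0,"jaw": 0.1},{"translation": [-2.7,2.9,0],"spin": 0,"jaw": 0.1},{"translation": [-2.78,3.94,0],"spin": 0,"jaw": 0.1}])

```text
time: 6.0
tool_pos: [0.5102, -0.0473, 0.0359]
tool_rot: [3.142, -0.003, 1.564]
contact_force: [-2.8, 13.6, 4.7]
opening: 0.0178
grip_force: 25.0
```

>>> send_rows(targets=[{"translation": [0.24,1.03,0],"spin": 0,"jaw": 0.1},{"translation": [0.7,1.97,0],"spin": 0,"jaw": 0.1},{"translation": [1.38,2.74,0],"spin": 0,"jaw": 0.1},{"translation": [2.24,3.33,0],"spin": 0,"jaw": 0.1},{"translation": [3.22,3.68,0],"spin": 0,"jaw": 0.1}])

```text
time: 6.5
tool_pos: [0.5461, -0.0165, 0.0359]
tool_rot: [-3.139, 0.0, 1.566]
contact_force: [-7.1, -0.8, 6.1]
opening: 0.0173
grip_force: 25.0
```

>>> send_rows(targets=[{"translation": [1.04,0.08,0],"spin": 0,"jaw": 0.1},{"translation": [2.07,-0.11,0],"spin": 0,"jaw": 0.1},{"translation": [3.01,-0.56,0],"spin": 0,"jaw": 0.1},{"translation": [3.81,-1.23,0],"spin": 0,"jaw": 0.1},{"translation": [4.4,-2.09,0],"spin": 0,"jaw": 0.1}])

```text
time: 7.0
tool_pos: [0.5261, 0.0283, 0.036]
tool_rot: [3.139, 0.0, 1.566]
contact_force: [0.8, -2.8, 1.4]
opening: 0.017
grip_force: 25.0
```

>>> send_rows(targets=[{"translation": [0.35,-0.98,0],"spin": 0,"jaw": 0.1},{"translation": [0.43,-2.02,0],"spin": 0,"jaw": 0.1},{"translation": [0.24,-3.05,0],"spin": 0,"jaw": 0.1},{"translation": [-0.21,-3.99,0],"spin": 0,"jaw": 0.1},{"translation": [-0.88,-4.79,0],"spin": 0,"jaw": 0.1}])

```text
time: 7.5
tool_pos: [0.4766, 0.0189, 0.036]
tool_rot: [-3.141, -0.0, 1.566]
contact_force: [2.3, -0.4, 0.1]
opening: 0.0173
grip_force: 25.0
```

>>> send_rows(targets=[{"translation": [-0.86,-0.59,0],"spin": 0,"jaw": 0.1},{"translation": [-1.84,-0.94,0],"spin": 0,"jaw": 0.1},{"translation": [-2.89,-1.02,0],"spin": 0,"jaw": 0.1},{"translation": [-3.91,-0.83,0],"spin": 0,"jaw": 0.1},{"translation": [-4.35,-0.65,0],"spin": 0,"jaw": 0.1}])

```text
time: 8.0
tool_pos: [0.4716, -0.0256, 0.036]
tool_rot: [3.141, 0.0, 1.565]
contact_force: [1.9, 2.4, 1.7]
opening: 0.0173
grip_force: 25.0
```

>>> send_rows(targets=[{"translation": [-0.15,0.08,0],"spin": 0,"jaw": 0.1},{"translation": [-0.3,0.16,0],"spin": 0,"jaw": 0.1},{"translation": [-0.4,0.22,0],"spin": 0,"jaw": 0.1},{"translation": [-0.5,0.28,0],"spin": 0,"jaw": 0.1},{"translation": [-0.5,0.28,0],"spin": 0,"jaw": 0.1}])

```text
time: 8.5
tool_pos: [0.472, -0.0266, 0.0358]
tool_rot: [-3.138, -0.004, 1.566]
contact_force: [-4.0, 12.4, 9.6]
opening: 0.0171
grip_force: 25.0
```

>>> send_rows(targets=[{"translation": [0.3,-0.2,0],"spin": 0,"jaw": 0.45},{"translation": [0.3,-0.2,0],"spin": 0,"jaw": 0.45},{"translation": [0.3,-0.2,0],"spin": 0,"jaw": 0.45},{"translation": [0.3,-0.2,0],"spin": 0,"jaw": 0.45},{"translation": [0.3,-0.2,-1],"spin": 0,"jaw": 0.45}])

```text
time: 9.0
tool_pos: [0.4709, -0.0263, 0.0452]
tool_rot: [-3.139, -0.0, 1.566]
contact_force: [0.2, 0.2, 0.1]
opening: 0.0409
grip_force: 0.0
```

>>> send_rows(targets=[{"translation": [0,0,-3],"spin": 0,"jaw": 0.45},{"translation": [0,0,-6],"spin": 0,"jaw": 0.45},{"translation": [0,0,-9],"spin": 0,"jaw": 0.5},{"translation": [0,0,-12],"spin": 0,"jaw": 0.55},{"translation": [0,0,-15],"spin": 0,"jaw": 0.6}])

```text
time: 9.5
tool_pos: [0.4716, -0.0264, 0.198]
tool_rot: [3.141, 0.0, 1.566]
contact_force: [0.7, -0.1, 0.1]
opening: 0.0532
grip_force: 0.0
```

>>> send_rows(targets=[{"translation": [0,0.5,-2],"spin": 8,"jaw": 0.7},{"translation": [0,1.5,-2],"spin": 16,"jaw": 0.7},{"translation": [0,2,-2],"spin": 24,"jaw": 0.7},{"translation": [0,2.5,-2],"spin": 32,"jaw": 0.7},{"translation": [0,3,-2],"spin": 40,"jaw": 0.7}])

```text
time: 10.0
tool_pos: [0.5019, -0.0266, 0.2167]
tool_rot: [3.141, -0.0, 0.862]
contact_force: [-0.1, -0.6, -0.8]
opening: 0.064
grip_force: 0.0
```

>>> send_rows(targets=[{"translation": [0,0,0],"spin": 8,"jaw": 0.7},{"translation": [0,0,0],"spin": 16,"jaw": 0.7},{"translation": [0,0,0],"spin": 24,"jaw": 0.7},{"translation": [0,0,0],"spin": 32,"jaw": 0.7},{"translation": [0,0,0],"spin": 40,"jaw": 0.7}])

```text
time: 10.5
tool_pos: [0.5017, -0.0266, 0.2166]
tool_rot: [3.141, -0.0, 0.164]
contact_force: [0.2, 1.2, -0.5]
opening: 0.0644
grip_force: 0.0
```

Run:
```python
from h import *
s=monitor.observe();print(s["time"],s["tool_pos"],np.degrees(s["tool_rot"]),s["contact_force"],s["opening"])
p,d=read_camera("wrist");P=pose("wrist",s);C=cloud(P,d);v=p.max(2)
t,dt=read_camera("top");Q=pose("top");Ct=cloud(Q,dt)
for n,C_,dd in (("w",C,d),("t",Ct,dt)):
    x,y,z=C_[...,0],C_[...,1],C_[...,2]
    m=(dd>0)&(abs(z-.176)<.004)&(abs(x-.507)<.03)&(abs(y-.142)<.045);q=C_[m]
    print(n,len(q),np.percentile(q,[1,50,99],axis=0).round(4) if len(q) else 0)
    m=(dd>0)&(z>.085)&(z<.11)&(np.hypot(x-.508,y+.0085)<.06);q=C_[m];print(" knob",len(q),q.mean(0).round(4) if len(q) else 0)
    m=(dd>0)&(abs(z-.062)<.004)&(np.hypot(x-.508,y+.008)<.06);q=C_[m];print(" wheel",len(q),q.min(0).round(4),q.max(0).round(4)) if len(q) else 0
cv2.imwrite("pics/w3.png",p[:,:,::-1])
```

```text
10.5 [ 0.50166791 -0.0265899   0.21663924] [ 1.79975426e+02 -2.16058785e-02  9.37546766e+00] [ 0.15324695  1.24400188 -0.53990146] 0.06436886841617998
w 1904 [[0.4789 0.1228 0.1723]
 [0.5105 0.1397 0.1755]
 [0.535  0.1574 0.1774]]
 knob 234 [ 0.4747 -0.0282  0.0979]
 wheel 5109 [ 0.4569 -0.0607  0.0582] [0.5595 0.0425 0.066 ]
t 480 [[0.4789 0.1243 0.1721]
 [0.5075 0.1406 0.1754]
 [0.5352 0.158  0.1783]]
 knob 0 0
```

View pics/w3.png

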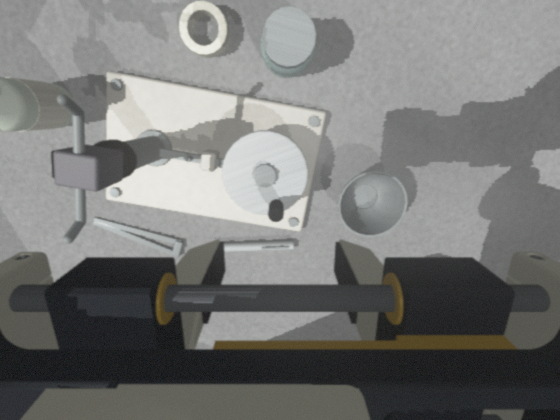

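The wrist view shows the head top at (85,165), the wheel at (265,175) and the knob at (277,210). The knob angle gives theta ≈ 6.8, the stop, and nothing has been knocked. The head centre is about (0.509, 0.1405).

>>> send_rows(targets=[{"translation": [0.7,-3.3,0],"spin": 2,"jaw": 0.7},{"translation": [1.4,-6.6,0],"spin": 4,"jaw": 0.7},{"translation": [2.1,-9.9,0],"spin": 6,"jaw": 0.7},{"translation": [2.8,-13.2,0],"spin": 8,"jaw": 0.7},{"translation": [3.5,-16.5,0],"spin": 10.3,"jaw": 0.7}])

```text
time: 11.1
tool_pos: [0.5083, 0.1434, 0.2164]
tool_rot: [3.141, -0.001, -0.008]
contact_force: [0.5, 0.1, 0.7]
opening: 0.0644
grip_force: 0.0
```

>>> send_rows(targets=[{"translation": [0,0,1],"spin": 0,"jaw": 0.7},{"translation": [0,0,2],"spin": 0,"jaw": 0.7},{"translation": [0,0,3],"spin": 0,"jaw": 0.7},{"translation": [0,0,3],"spin": 0,"jaw": 0.7},{"translation": [0,0,3],"spin": 0,"jaw": 0.7}])

```text
time: 11.6
tool_pos: [0.5084, 0.1412, 0.1857]
tool_rot: [3.141, 0.001, -0.011]
contact_force: [-0.1, 0.9, -0.2]
opening: 0.0641
grip_force: 0.0
```

Run:
```python
from h import *
s=monitor.observe();print(s["time"],s["tool_pos"],np.degrees(s["tool_rot"]),s["contact_force"],s["opening"])
p,d=read_camera("wrist");P=pose("wrist",s);C=cloud(P,d)
x,y,z=C[...,0],C[...,1],C[...,2]
m=(d>0)&(abs(z-.176)<.004)&(abs(x-.507)<.03)&(abs(y-.142)<.045);q=C[m]
print(len(q),np.percentile(q,[1,50,99],axis=0).round(4))
m=(d>0)&(abs(x-s["tool_pos"][0]-.0105)<.003)&(z>.19)&(z<.3)
for t in (y<.115,y>.165): q=C[m&t&(abs(y-.142)<.075)];print(len(q),np.percentile(q,[0,1,3,99],axis=0).round(4) if len(q) else 0)
```

```text
11.6 [0.50840276 0.14121137 0.18567791] [ 1.79982605e+02  3.73740187e-02 -6.24250537e-01] [-0.11261354  0.89336418 -0.19620239] 0.06406955835984152
2098 [[0.4791 0.1234 0.1722]
 [0.5108 0.1409 0.1755]
 [0.5353 0.1582 0.177 ]]
1615 [[0.5159 0.0904 0.2246]
 [0.5161 0.0915 0.2276]
 [0.5166 0.0923 0.2302]
 [0.5213 0.1082 0.2993]]
1626 [[0.5159 0.1719 0.2247]
 [0.5162 0.1721 0.2274]
 [0.5166 0.1723 0.2301]
 [0.5212 0.1888 0.2988]]
```

>>> send_rows(targets=[{"translation": [0.05,-0.15,1.8],"spin": 0,"jaw": 0.7},{"translation": [0.05,-0.15,3.6],"spin": 0,"jaw": 0.7},{"translation": [0.05,-0.15,5.4],"spin": 0,"jaw": 0.7},{"translation": [0.05,-0.15,7.2],"spin": 0,"jaw": 0.7},{"translation": [0.05,-0.15,8.7],"spin": 0,"jaw": 0.7}])

```text
time: 12.15
tool_pos: [0.5092, 0.1432, 0.0985]
tool_rot: [3.142, -0.001, -0.01]
contact_force: [0.5, -0.6, -0.8]
opening: 0.0645
grip_force: 0.0
```

>>> send_rows(targets=[{"translation": [0,0,0],"spin": 0,"jaw": 0.6},{"translation": [0,0,0],"spin": 0,"jaw": 0.5},{"translation": [0,0,0],"spin": 0,"jaw": 0.3},{"translation": [0,0,0],"spin": 0,"jaw": 0.3},{"translation": [0,0,0],"spin": 0,"jaw": 0.3}], force=30)

```text
time: 12.65
tool_pos: [0.5098, 0.143, 0.1]
tool_rot: [3.141, -0.002, -0.01]
contact_force: [0.3, -4.4, 3.4]
opening: 0.0377
grip_force: 30.0
```

>>> send_rows(targets=[{"translation": [0,0,0],"spin": 0,"jaw": 0.3},{"translation": [0,0,0],"spin": 0,"jaw": 0.3},{"translation": [0,0,0],"spin": 0,"jaw": 0.3},{"translation": [0,0,0],"spin": 0,"jaw": 0.3},{"translation": [0,0,0],"spin": 0,"jaw": 0.3}])

```text
time: 13.15
tool_pos: [0.5098, 0.143, 0.1]
tool_rot: [3.141, -0.002, -0.01]
contact_force: [-0.7, -4.6, 6.0]
opening: 0.0373
grip_force: 30.0
```

Both pads are on and the opening is 37.5 mm, so the button is fully in. Drawing up.

>>> send_rows(targets=[{"translation": [0,0.05,-0.5],"spin": 0,"jaw": 0.3},{"translation": [0,0.05,-1.2],"spin": 0,"jaw": 0.3},{"translation": [0,0.05,-2],"spin": 0,"jaw": 0.3},{"translation": [0,0.05,-2.8],"spin": 0,"jaw": 0.3},{"translation": [0,0.05,-3.6],"spin": 0,"jaw": 0.3}], force=35)

```text
time: 13.65
tool_pos: [0.5095, 0.143, 0.1352]
tool_rot: [3.141, -0.001, -0.01]
contact_force: [4.8, -2.2, -4.2]
opening: 0.0374
grip_force: 35.0
```

>>> send_rows(targets=[{"translation": [0,0,-0.8],"spin": 0,"jaw": 0.3},{"translation": [0,0,-1.6],"spin": 0,"jaw": 0.3},{"translation": [0,0,-2.4],"spin": 0,"jaw": 0.3},{"translation": [0,0,-3.2],"spin": 0,"jaw": 0.3},{"translation": [0,0,-4],"spin": 0,"jaw": 0.3}])

```text
time: 14.15
tool_pos: [0.5094, 0.143, 0.1749]
tool_rot: [3.141, -0.001, -0.01]
contact_force: [5.1, -2.5, -6.9]
opening: 0.0371
grip_force: 35.0
```

>>> send_rows(targets=[{"translation": [0,0,-0.8],"spin": 0,"jaw": 0.3},{"translation": [0,0,-1.6],"spin": 0,"jaw": 0.3},{"translation": [0,0,-2.4],"spin": 0,"jaw": 0.3},{"translation": [0,0,-3.2],"spin": 0,"jaw": 0.3},{"translation": [0,0,-4],"spin": 0,"jaw": 0.3}])

```text
time: 14.65
tool_pos: [0.5094, 0.143, 0.2147]
tool_rot: [3.141, -0.0, -0.01]
contact_force: [6.1, -2.9, -6.9]
opening: 0.0374
grip_force: 35.0
```

>>> send_rows(targets=[{"translation": [0,0,-0.4],"spin": 0,"jaw": 0.3},{"translation": [0,0,-0.7],"spin": 0,"jaw": 0.3},{"translation": [0,0,-1],"spin": 0,"jaw": 0.3},{"translation": [0,0,-1.2],"spin": 0,"jaw": 0.3},{"translation": [0,0,-1.2],"spin": 0,"jaw": 0.3}])

```text
time: 15.15
tool_pos: [0.5095, 0.143, 0.2269]
tool_rot: [3.141, -0.001, -0.01]
contact_force: [5.1, -2.3, -3.0]
opening: 0.0375
grip_force: 35.0
```

Run:
```python
from h import *
s=monitor.observe();print(s["time"],s["tool_pos"],s["contact_force"],s["opening"])
for n in ("side","top"):
    p,d=read_camera(n);C=cloud(pose(n),d);x,y,z=C[...,0],C[...,1],C[...,2]
    m=(d>0)&(abs(x-.509)<.075)&(abs(y-.141)<.022)&(z>.22)&(z<.34)&(p.max(2)<150)
    h=m&(abs(x-.509)>.04);q=C[h];print(n,"hooks",len(q),np.percentile(q,[1,50,95,99],axis=0).round(3) if len(q) else 0)
    if n=="side":cv2.imwrite("pics/s3.png",cv2.resize(p[60:320,150:430,::-1],None,fx=2.2,fy=2.2,interpolation=2))
```

```text
15.15 [0.50948257 0.14299959 0.22685084] [ 5.10193802 -2.29490815 -2.9723505 ] 0.03747849230147887
side hooks 58 [[0.45  0.142 0.296]
 [0.457 0.147 0.308]
 [0.468 0.148 0.318]
 [0.469 0.149 0.318]]
top hooks 7 [[0.451 0.14  0.316]
 [0.453 0.141 0.316]
 [0.456 0.144 0.317]
 [0.456 0.144 0.317]]
```

View pics/s3.png

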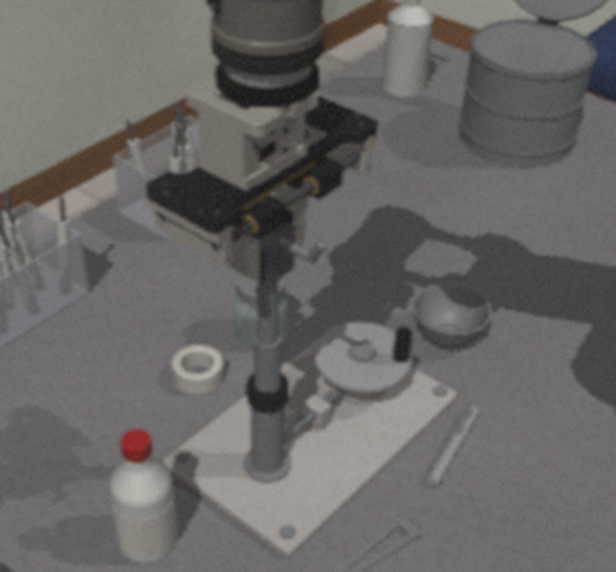

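The side view shows both sections drawn out below the gripper at (265,260). The bystanders look untouched. The rise is about 127 mm, so I'll feel for the second stop.

>>> send_rows(targets=[{"translation": [0,0,-0.15],"spin": 0,"jaw": 0.3},{"translation": [0,0,-0.3],"spin": 0,"jaw": 0.3},{"translation": [0,0,-0.4],"spin": 0,"jaw": 0.3},{"translation": [0,0,-0.4],"spin": 0,"jaw": 0.3},{"translation": [0,0,-0.4],"spin": 0,"jaw": 0.3}], force=45)

```text
time: 15.75
tool_pos: [0.5094, 0.143, 0.2301]
tool_rot: [3.141, -0.0, -0.01]
contact_force: [6.3, -3.3, -8.7]
opening: 0.0378
grip_force: 45.0
```

>>> send_rows(targets=[{"translation": [0,0,-0.1],"spin": 0,"jaw": 0.3},{"translation": [0,0,-0.15],"spin": 0,"jaw": 0.3},{"translation": [0,0,-0.2],"spin": 0,"jaw": 0.3},{"translation": [0,0,-0.2],"spin": 0,"jaw": 0.3},{"translation": [0,0,-0.2],"spin": 0,"jaw": 0.3}])

```text
time: 16.25
tool_pos: [0.5091, 0.1429, 0.2302]
tool_rot: [3.141, 0.002, -0.01]
contact_force: [8.9, -1.9, -18.6]
opening: 0.0376
grip_force: 45.0
```

>>> send_rows(targets=[{"translation": [0,0,0],"spin": 0,"jaw": 0.3},{"translation": [0,0,0],"spin": 0,"jaw": 0.3},{"translation": [0,0,0],"spin": 0,"jaw": 0.3},{"translation": [0,0,0],"spin": 0,"jaw": 0.3},{"translation": [0,0,0],"spin": 0,"jaw": 0.3}])

```text
time: 16.75
tool_pos: [0.5091, 0.143, 0.2302]
tool_rot: [3.141, 0.002, -0.01]
contact_force: [8.9, -1.9, -18.6]
opening: 0.0372
grip_force: 45.0
```

Run:
```python
from h import *
s=monitor.observe();print(s["tool_pos"],s["contact_force"],s["opening"])
if s["contact_force"][2]<-12 and s["opening"]<.039: print(job.hand_in())
```

```text
[0.50909671 0.14295015 0.23020431] [  8.94410884  -1.89831927 -18.62300474] 0.03716753468680609
the job is handed in; nothing more can be done
None
```

Job handed in at 16.75 s: the wheel was cranked to its stop, and the column is drawn up 130 mm to its second stop, with the head still held and the button squeezed; no bystanders looked disturbed in the last side view.

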